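# Press the sunken calibration key of a portable scale

## Task

Calibrate the small portable scale, on whose pan the brass calibration weight already stands: with the fingertips, push the sliding guard all the way aside so that the oblong well is uncovered, press the key at the bottom of that well fully down and let it come up again, then push the guard fully home over the oblong well. Do not press the key in the round well. Pick nothing up, and leave the weight on the pan and the small things beside the scale where they stand.

Things in the scene. Friction and masses are not known exactly. Their poses are not given: they have to be found in the camera images.
- gooseneck_lamp: Black gooseneck lamp, fixed; keep clear. Its neck arches 200 mm high from its foot (world x 0.90, y 0.13) to its head (x 0.48, y 0.06, 100 mm high), swinging out to y = -0.03. Origin under its middle. Also keep clear of the big glass-sided balance, 344 mm high, far to the right (x 0.36 to 0.74, y below -0.52).
- scale: White portable scale, fixed, 210 x 150 mm in plan (x, y), housing top 45 mm above the table. Origin on the table under its middle; its x points from the control strip in front (near the robot) to the round steel pan at the back, y to its left, z up. In the control strip are two wells side by side, both at x = -70 mm: the oblong well at y = -33 mm and the round well at y = +33 mm. A flat blank display and the pan lie behind them.
- oblong_well (a point): Centre of the mouth of the oblong well, level with the housing top (45 mm up). The well is rectangular, 34 mm along the scale's x and 46 mm along its y, with upright walls and 28 mm deep; axes as the scale's. The guard starts over it.
- round_well (a point): Centre of the mouth of the round well, 38 mm across, level with the housing top. At its bottom is another key, 26 mm across, that must not be pressed. The open guard parks over it.
- cal_key (a joint): Key in the oblong well: 0 = up, 0.005 m = fully down. Its flat top, 24 x 34 mm (x, y), lies 16 mm below the well's mouth when up and 21 mm when down. A spring of 1.5 N at first and 4 N when fully down brings it back.
- off_key (a joint): Key in the round well, with the same depth, travel and spring: 0 = up. Leave alone.
- guard (a joint): Sliding guard: 0 m = home, over the oblong well; 0.066 m = at its open stop over the round well. It slides along the scale's +y, drags with about 1 N and stays where it is left. It starts up to 0.015 m from home.
- guard_saddle (a point): Top face of the guard's flat plate, at its middle, 49 mm above the table; moves with the guard; axes as the scale's. The plate is 50 x 60 mm (x, y). Along both of its y ends stands a rib 6 mm thick and 46 mm long in x, rising 12 mm above the plate; the clear space between the ribs is 48 mm along y and open to x. Fingertips put between the ribs can push the guard either way.
- pan (a point): Centre of the pan's upper face, 51 mm above the table; pan 98 mm across.
- weight_100g: Larger brass calibration weight with a knob, 22 mm across, 30 mm high, loose on the pan. Origin at the centre of its underside, z up.
- weight_50g: Smaller brass weight, 18 mm across, 24 mm high, loose on the table to the left of the scale. Origin under it.
- cork: Cork, 26 mm across, 24 mm high, loose on the table to the right of the scale. Origin under it.
- pin_tin: Round green and white tin, 67 mm across, 25 mm high, loose on the table to the right of the scale. Origin under it.
Not all that is in view belongs to the job. What is shaped like the weight_100g but green is not meant.

How it is judged (in metres and radians):
On the way, in this order (a step that is already met when the one before it is completed fails the run):
1. the guard is pushed clear of the oblong well (value of joint guard above 0.06 m), for 0.2 s.
2. the key in the oblong well is pressed fully down (value of joint cal_key above 0.0043 m), for 0.05 s.
3. the key has come up again (value of joint cal_key below 0.001 m), for 0.2 s.
At the end, for the whole second after the job is handed in: The guard is within 4 mm of home, both keys are up (within 1 mm), the 100 g weight stands upright on the pan, and it and the three small things are within 12 mm of where they started (value of joint guard below 0.004 m and value of joint each of cal_key, off_key below 0.001 m and z of weight_100g in the frame of scale between 0.047 and 0.055 m and horizontal distance between weight_100g and pan below 0.035 m and angle between weight_100g's own z axis and vertical below 0.1 rad and linear speed of weight_100g below 0.01 m/s and distance of each of weight_100g, weight_50g, cork, pin_tin from where it was at the start of the episode below 0.012 m); the robot touches nothing.
It fails at once if the key in the round well is pressed (more than 2 mm) (value of joint off_key above 0.002 m).
It fails at once if the calibration weight is lifted, tipped or shifted more than 12 mm (distance of weight_100g from where it was at the start of the episode above 0.012 m or angle between weight_100g's own z axis and vertical above 0.3 rad).
It fails at once if a small thing beside the scale is moved more than 12 mm (distance of any of weight_50g, cork, pin_tin from where it was at the start of the episode above 0.012 m).
It also fails if it takes over 58 s, if anything falls off the work surface, if the arm or the gripper's body presses on something with over 40 N, if the wrist force passes 120 N, or if a joint passes its speed limit or range.

## Robot

A 6-joint arm with a two-finger parallel gripper is mounted at the origin on a cart in front of the work surface, level with it; the furniture and walls round the work are solid. World frame = base frame: x ahead of the robot, y to its left, z up, the work surface at z = 0. Lengths are in mm, angles in rad, forces in N, time in s.
With the tool pointing down it reaches from about 225 to 725 mm from the base axis. Payload 3.1 kg.
Tool frame: the origin (TCP) lies midway between the tips of the shut fingers; the grasp point (between the pads) lies 19 mm behind it; z points along the fingers, x is the direction in which the jaws open and shut, and the axes are right-handed (so a half turn about z gives the same grasp; the last joint's range is limited). The gripper opens to 85 mm and grips with 20 to 120 N. Pads are 22 mm wide; open, the fingers measure 114 mm over their backs; the gripper's body (76 mm by 85 mm) begins 54 mm behind the grasp point. The pads swing forward as they close: fully open they stand 13 mm farther back than shut.
Start: joints at [-1.356, 0.048, 0.099, 1.622, 0, 1.443], TCP at [176.451, -494.452, 200.312] pointing down, gripper open.
Joint ranges: [-2.91, 2.91], [-0.99, 1.94], [-1.21, 1.42], [-2.12, 2.29], [-1.49, 1.47], [-3.14, 3.14]. Speed limits (rad/s): [2.79, 2.79, 3.14, 3.14, 3.14, 3.14].

## Interface

Orientations are given as a rotation vector (axis times angle).
In Python, from plant import r, capture gives the robot as it stands.
- The arm moves only by the shell command python3 -m creep 'ROWS' [OPENING]. ROWS is a JSON object of lists of equal length, an entry for each row: "translation": the shift along the world's x, y, z in cm, a list of three; "turn": the turn, a rotation vector about the world's x, y, z in degrees, a list of three. A call has 1 to 5 rows; each row is the pose to reach, as a shift and turn from the pose commanded when the call began; what a row does not reach only later rows make up. A row lasts 1/10 s, in which the tool goes at most 50 mm and 8.59 degrees, less where a joint would pass 70% of its speed; a pose out of reach is approached as far as the arm can. A call with a gripper value outside its range is refused whole. OPENING is the closure in counts, from 0 (fully open) to 255 (shut), set as the call begins (- or left out, the last holds). The fingers move at their own pace and stop on an object; the grip force is fixed at half the most. Time passes only in rows, so rows that repeat a pose let the fingers close. It gives the time, the measured TCP pose, the force and the opening at its end, in the units of the state.
- r.sense(): the state, without advancing time (a new reading comes with each control period).
- capture(name): name is "side" or "top" or "wrist"; returns a dict with "color" (420x560x3 uint8, red, green, blue), "fx", "fy", "cx", "cy" (pixels), "camera_from_world" (4x4, takes a point from world to camera coordinates). Camera axes: x right, y down, z forward; pixel columns grow to the right and rows downward; lengths in mm; the calibration is good to about 2 mm. A picture is of the moment at which its call begins. There is no depth.
- r.sign_off(): hands the job in, once; it reports no verdict.
The state is a dict: "clock": time; "q": joint angles; "joint_vel": joint speeds; "joint_torque": joint torques, N m; "position": TCP position; "tcp_rot": TCP orientation; "contact_force": force on the tool from outside, world axes, zero at the start; "wrist_torque": the same for the moment, N m; "gripper_width": finger opening in mm.
Only numpy, scipy, OpenCV 4.12 (cv2) and the standard library are available. Lean on these libraries where they do the work, as an engineer would, in place of code of your own. Each camera call takes 0.05 s, during which the arm holds its last target. There are 200 camera calls.

## Working session

There is one attempt and no reset: what is moved stays moved. The work goes in short steps, Python scripts to look and compute and a shell command to move; the robot and the scene stay as the last step left them, time stands still between calls to the robot, and variables do not carry over. Pictures are saved under pics/ and viewed, about 8 in all and at most 12, crops included, and the job is handed in when it is done.

```bash
mkdir -p pics; cat > h.py <<'E'
import numpy as np, cv2
from plant import r, capture
def shot(n,f):
    c=capture(n); cv2.imwrite('pics/'+f,c['color'][:,:,::-1]); np.savez('pics/'+f+'.npz',**c); return c
def cast(c,u,v,z):
    T=np.array(c['camera_from_world']);R=T[:3,:3];o=-R.T@T[:3,3]
    d=R.T@np.array([(u-c['cx'])/c['fx'],(v-c['cy'])/c['fy'],1]);return o+d*(z-o[2])/d[2]
def proj(c,p):
    T=np.array(c['camera_from_world']);q=T[:3,:3]@np.array(p)+T[:3,3];return [c['fx']*q[0]/q[2]+c['cx'],c['fy']*q[1]/q[2]+c['cy']]
E
python3 - <<'E'
from h import *
s=r.sense();print(s)
a=shot('top','top0.png');b=shot('side','side0.png')
for c in (a,b): print(np.array(c['camera_from_world']).round(3).tolist(),c['fx'])
E
```

```text
{'clock': 0.0, 'q': array([-1.35577258e+00,  4.87400702e-02,  9.75710857e-02,  1.62201995e+00,
       -9.26012891e-07,  1.44297175e+00]), 'joint_vel': array([ 0.00103299, -0.00038853, -0.00023595, -0.00063089, -0.00117044,
       -0.0001136 ]), 'joint_torque': array([ 1.79262374e-04, -3.38781703e+01,  3.20015144e+01,  2.03770248e-02,
       -1.27277549e-04, -1.52748651e-06]), 'position': array([ 176.31445448, -493.76283158,  199.10942005]), 'tcp_rot': array([-2.56650611,  1.80900342,  0.00277038]), 'contact_force': array([0.07967048, 0.94337741, 0.60440917]), 'wrist_torque': array([-0.04697821, -0.00854351, -0.02294024]), 'gripper_width': 85.92335985808322}
[[-0.029, -0.999, -0.015, 306.798], [-0.995, 0.03, -0.091, 621.674], [0.092, 0.013, -0.996, 1044.923], [0.0, 0.0, 0.0, 1.0]] 495.2267708437956
[[-0.93, -0.367, 0.01, 678.676], [-0.264, 0.651, -0.711, 27.719], [0.255, -0.664, -0.703, 925.639], [0.0, 0.0, 0.0, 1.0]] 462.3850267381804
```

View pics/top0.png

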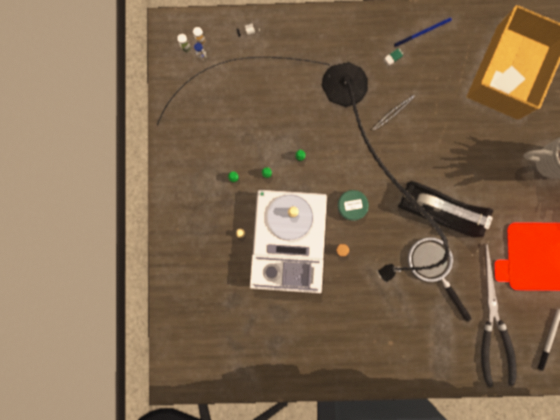

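View pics/side0.png

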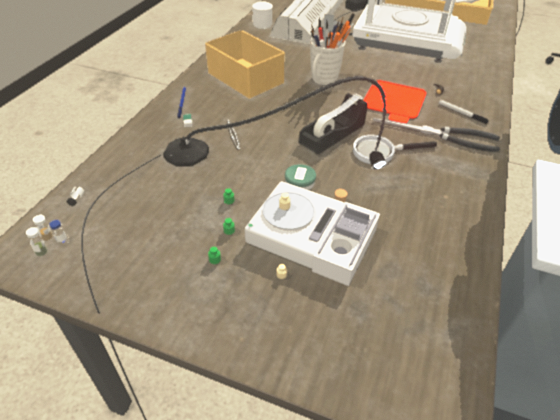

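Top view: the scale has corners near (258,191), (327,193), (323,292) and (250,289). The dark grey guard is at about (298,273) and the round well at (271,271). The 50 g weight is at (240,233), the cork at (343,250) and the tin at (353,206).

```bash
cat > m.py <<'E'
from h import *
c=dict(np.load('pics/top0.png.npz'));im=c['color']
m=(im.min(2)>165).astype(np.uint8);m[:185]=0;m[300:]=0;m[:,:245]=0;m[:,335:]=0
pts=cv2.findNonZero(m);rc=cv2.minAreaRect(pts);bx=cv2.boxPoints(rc);print(rc,bx.tolist())
P=np.array([cast(c,u,v,45) for u,v in bx]);print(P.round(1).tolist(),np.linalg.norm(P-np.roll(P,1,0),axis=1).round(1),P.mean(0).round(1))
for n,u,v,z in [('guardL',283,273,53),('guardR',313,273,53),('w50',240,233,12),('cork',343,250,20),('lamp head',388,272,90)]: print(n,cast(c,u,v,z).round(1))
cv2.imwrite('pics/crop0.png',cv2.resize(im[182:302,225:375,::-1],None,fx=5,fy=5,interpolation=cv2.INTER_CUBIC))
E
python3 m.py
```

```text
((288.66815185546875, 240.97789001464844), (70.7762222290039, 97.91596984863281), 3.8140745162963867) [[250.101806640625, 287.4734802246094], [256.61505126953125, 189.77435302734375], [327.2344970703125, 194.4822998046875], [320.72125244140625, 292.1814270019531]]
[[460.3, 350.7, 45.0], [667.9, 331.8, 45.0], [653.1, 180.5, 45.0], [446.4, 202.0, 45.0]] [149.3 208.4 152.  207.8] [556.9 266.2  45. ]
guardL [489.  280.3  53. ]
guardR [487.2 217.3  53. ]
w50 [577.4 372.5  12. ]
cork [533.6 148.7  20. ]
lamp head [486.6  67.9  90. ]
```

View pics/crop0.png

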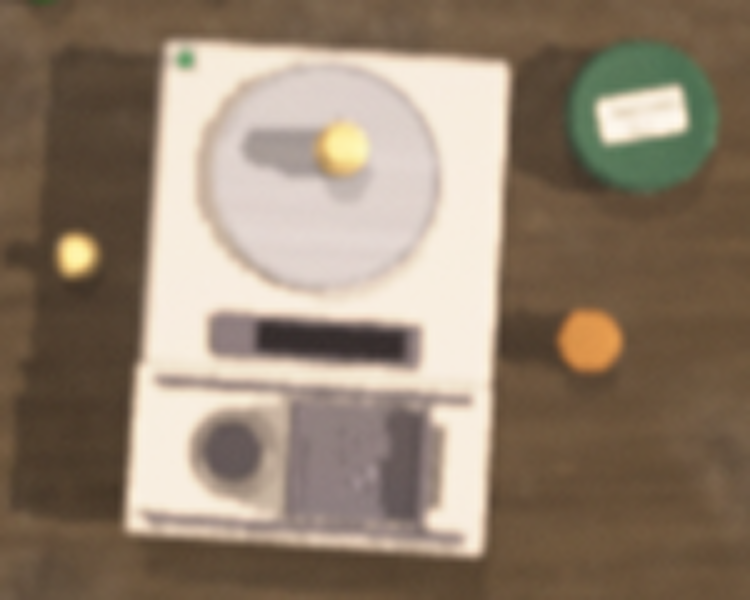

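Top crop: the scale is yawed about -5.5°. The guard plate spans crop columns 288 to 428, row 460, with a sliver of the well showing to its right, so it starts slightly open. The path retracts first and passes in front of the lamp head.

```bash
python3 -m creep '{"translation":[[1.6,4.4,1],[3.2,8.8,2],[4.8,13.2,3],[6.4,17.6,4],[8,22,5]],"turn":[[0,0,6],[0,0,12],[0,0,18],[0,0,24],[0,0,31]]}' 255
python3 -m creep '{"translation":[[1,4.6,0],[2,9.2,0],[3,13.8,0],[4,18.4,0],[4,23,0]],"turn":[[0,0,6],[0,0,12],[0,0,18],[0,0,24],[0,0,31]]}'
python3 -m creep '{"translation":[[0,4.2,0],[0,8.4,0],[0,12.6,0],[0,17,0],[0,21,0]],"turn":[[0,0,6],[0,0,12],[0,0,18],[0,0,24],[0,0,31]]}'
```

```text
clock: 0.6
position: [256.6, -272.5, 250.1]
tcp_rot: [-2.959, 1.052, 0.0]
contact_force: [1.4, 0.2, 0.3]
gripper_width: 12.2
clock: 1.1
position: [296.6, -42.6, 249.7]
tcp_rot: [-3.133, 0.222, -0.0]
contact_force: [1.9, -0.3, -0.2]
gripper_width: 0.3
clock: 1.6
position: [295.8, 167.5, 250.0]
tcp_rot: [3.079, 0.625, 0.0]
contact_force: [0.4, 0.6, -0.5]
gripper_width: 0.2
```

```bash
python3 -m creep '{"translation":[[1.4,1,0],[2.8,2,0],[4.2,3,0],[5.6,4,0],[7,5,0]],"turn":[[0,0,6],[0,0,12],[0,0,18],[0,0,24],[0,0,31]]}'
python3 -m creep '{"translation":[[1.6,0.4,-1],[3.2,0.8,-2],[4.8,1.2,-3],[6.4,1.6,-4],[7.4,1.8,-5]],"turn":[[0,0,6],[0,0,12],[0,0,18],[0,0,24],[0,0,30.8]]}'
python3 - <<'E'
from h import *
c=shot('wrist','w0.png')
c2=shot('top','top1.png')
s=r.sense();print(s['position'],s['tcp_rot'],s['contact_force'])
print(proj(c,[s['position'][0],s['position'][1],49]))
E
```

```text
clock: 2.1
position: [366.6, 216.0, 249.7]
tcp_rot: [-2.8, -1.425, 0.002]
contact_force: [-0.6, 0.8, 0.1]
gripper_width: 0.3
clock: 2.6
position: [441.0, 233.6, 198.9]
tcp_rot: [-2.321, -2.116, 0.002]
contact_force: [0.0, -0.1, -0.2]
gripper_width: 0.1
[439.98582834 233.12989023 197.53235358] [-2.32593499 -2.10926471  0.00698768] [ 0.1323821   0.27276615 -0.14568638]
[np.float64(275.4810219168532), np.float64(189.51444779274382)]
```

View pics/w0.png

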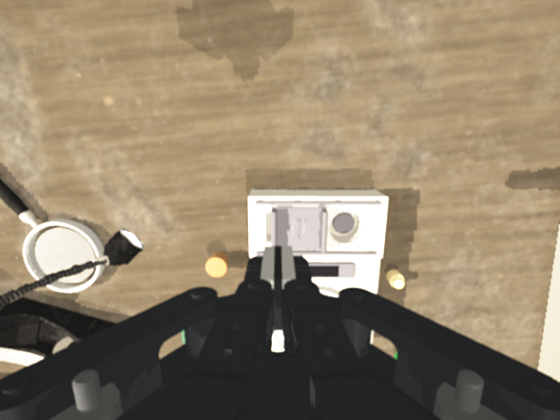

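Wrist view: the guard is at about columns 272–327, rows 207–250, the round well at (343,223), and the fingers point at about (275,190) on that plane. I'll enlarge this.

```bash
python3 - <<'E'
from h import *
c=dict(np.load('pics/w0.png.npz'));im=c['color']
cv2.imwrite('pics/crop1.png',cv2.resize(im[185:275,240:395,::-1],None,fx=5,fy=5,interpolation=cv2.INTER_CUBIC))
E
```

```text
(no output)
```

View pics/crop1.png

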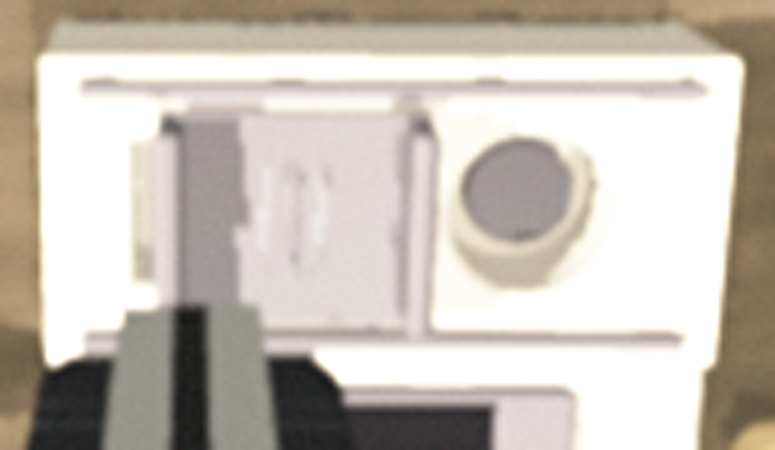

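```bash
python3 - <<'E'
from h import *
c=dict(np.load('pics/w0.png.npz'))
f=lambda x,y,z: cast(c,240+x/5,185+y/5,z)[:2]
def show(n,p): print(n,np.round(p,1))
A=f(40,58,45);B=f(742,58,45);show('frontR',A);show('frontL',B);print(np.linalg.norm(B-A),np.degrees(np.arctan2(*(B-A)[::-1]))-90)
for n,a in dict(ribRin=(178,215,61),ribLin=(412,215,61),mid=(295,215,61),plateF=(295,113,49),plateB=(295,330,49),round=(527,215,45),wellR=(133,215,45)).items(): show(n,f(*a))
t=np.radians(-5.5);R=np.array([[np.cos(t),-np.sin(t)],[np.sin(t),np.cos(t)]])
for o in ([556.9,266.2],(A+B)/2+R@[105,0]): show('origin',o);show('oblong',o+R@[-70,-33]);show('round',o+R@[-70,33])
E
```

```text
frontR [445.8 202.9]
frontL [459.5 353. ]
150.7614212983765 -5.2166443211462195
ribRin [478.5 229.7]
ribLin [483.  278.7]
mid [480.8 254.2]
plateF [461.9 256.4]
plateB [511.6 252.7]
round [490.8 305.8]
wellR [482.9 219.3]
origin [556.9 266.2]
oblong [484.1 240.1]
round [490.4 305.8]
origin [557.2 267.9]
oblong [484.3 241.8]
round [490.7 307.5]
```

```bash
python3 -m creep '{"translation":[[2.5,1.1,-2],[4.5,2.1,-5],[4.5,2.1,-9],[4.5,2.1,-12],[4.5,2.1,-12]],"turn":[[0,0,0],[0,0,0],[0,0,0],[0,0,0],[0,0,0]]}'
python3 - <<'E'
from h import *
c=shot('wrist','w1.png');s=r.sense();print(s['position'],s['contact_force'])
cv2.imwrite('pics/crop2.png',cv2.resize(c['color'][120:320,180:400,::-1],None,fx=3,fy=3,interpolation=cv2.INTER_CUBIC))
E
```

```text
clock: 3.2
position: [480.6, 252.8, 74.8]
tcp_rot: [-2.326, -2.106, 0.017]
contact_force: [-0.3, -0.3, -0.7]
gripper_width: 0.2
[482.66667009 253.60211369  78.07083641] [-0.41255612  0.57897655  0.287485  ]
```

View pics/crop2.png

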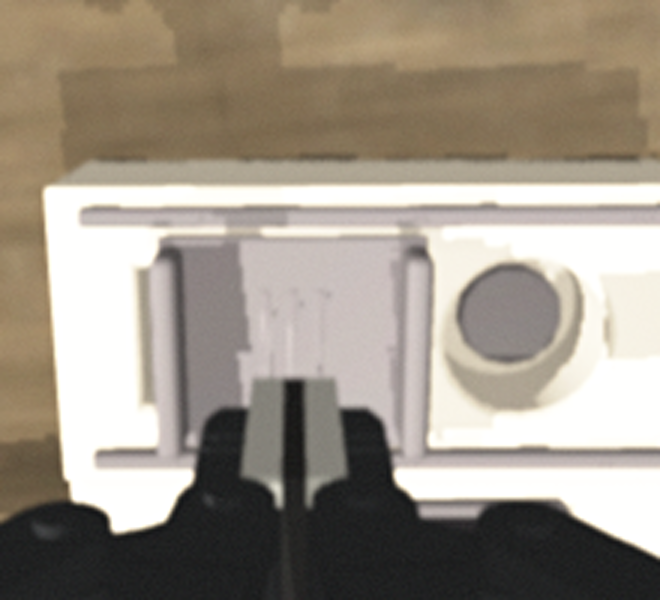

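The fingers (crop column 294) sit centred between the ribs, whose inner faces are at columns 178 and 404. Descend and push left.

```bash
python3 -m creep '{"translation":[[0.2,0,-1.3],[0.2,0,-2.6],[0.2,0,-2.6],[0.2,0,-2.6]],"turn":[[0,0,0],[0,0,0],[0,0,0],[0,0,0]]}'
python3 -m creep '{"translation":[[0.1,1.2,0],[0.2,2.4,0],[0.3,3.6,0],[0.4,4.6,0],[0.5,5.5,0]],"turn":[[0,0,0],[0,0,0],[0,0,0],[0,0,0],[0,0,0]]}'
python3 -m creep '{"translation":[[0,0.2,0],[0,0.4,0],[0.05,0.5,0],[0.05,0.6,0],[0.05,0.6,0]],"turn":[[0,0,0],[0,0,0],[0,0,0],[0,0,0],[0,0,0]]}'
```

```text
clock: 3.65
position: [487.5, 254.6, 54.6]
tcp_rot: [2.327, 2.111, 0.0]
contact_force: [0.4, 0.2, -0.7]
gripper_width: -0.1
clock: 4.15
position: [492.5, 310.9, 54.4]
tcp_rot: [2.326, 2.112, 0.0]
contact_force: [-0.1, -1.3, 0.4]
gripper_width: -0.3
clock: 4.65
position: [493.0, 315.3, 54.3]
tcp_rot: [2.327, 2.111, -0.0]
contact_force: [1.0, 0.5, 0.3]
gripper_width: 0.1
```

```bash
python3 -m creep '{"translation":[[0,0.1,0],[0,0.2,0],[0,0.3,0],[0,0.3,0],[0,0.3,0]],"turn":[[0,0,0],[0,0,0],[0,0,0],[0,0,0],[0,0,0]]}'
python3 - <<'E'
from h import *
c=shot('wrist','w2.png');s=r.sense();print(s['position'],s['contact_force'])
cv2.imwrite('pics/crop3.png',cv2.resize(c['color'][120:320,130:400,::-1],None,fx=2.5,fy=2.5,interpolation=cv2.INTER_CUBIC))
E
```

```text
clock: 5.15
position: [492.9, 318.6, 54.3]
tcp_rot: [2.326, 2.111, -0.0]
contact_force: [0.3, -0.8, -0.7]
gripper_width: 0.2
[492.90974623 318.56000923  54.29963282] [ 0.52125903 -0.35282247  0.66855502]
```

View pics/crop3.png

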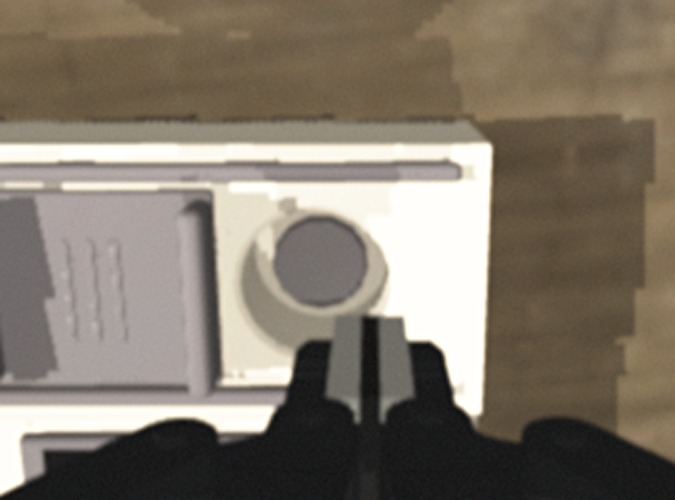

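The fingers are now over the round well's far side at (365,320), but the guard's left rib is at column 200: the guard did not move, so the fingers passed over the rib. Checking the tip height.

```bash
python3 - <<'E'
from h import *
for f,p,o,k in (('w1',[482.7,253.6,78.1],(180,120),3),('w2',[492.9,318.6,54.3],(130,120),2.5)):
    c=dict(np.load('pics/%s.png.npz'%f))
    T=c['camera_from_world'];print('cam',(-T[:3,:3].T@T[:3,3]).round(1),T[2,:3].round(2))
    pr=lambda q:((np.array(proj(c,q))-o)*k).round(0)
    print('tip',pr(p),'tip+20',pr(np.array(p)+[0,0,20]))
    for n,q in dict(frontR=[445.8,202.9,45],frontL=[459.5,353,45],round=[490.5,306.5,45],guardmid=[485.5,254,49]).items(): print(n,pr(q))
    print(r.sense()['q'].round(3))
E
```

```text
cam [417.4 261.7 248.9] [ 0.25 -0.03 -0.97]
tip [289. 378.] tip+20 [287. 420.]
frontR [ 44. 188.]
frontL [731. 184.]
round [523. 337.]
guardmid [293. 343.]
[ 0.46   0.225  0.004  1.35  -0.     0.556]
cam [427.8 326.6 227.8] [ 0.26 -0.03 -0.97]
tip [362. 302.] tip+20 [361. 335.]
frontR [-145.  145.]
frontL [493. 142.]
round [313. 284.]
guardmid [ 94. 289.]
[ 0.46   0.225  0.004  1.35  -0.     0.556]
```

```bash
python3 - <<'E'
from h import *
c=shot('side','side1.png')
cv2.imwrite('pics/crop4.png',cv2.resize(c['color'][120:290,200:420,::-1],None,fx=3.5,fy=3.5,interpolation=cv2.INTER_CUBIC))
print((np.array(proj(c,[492.9,318.6,54.3]))-[200,120])*3.5)
E
```

```text
[485.20341395 442.45162432]
```

View pics/crop4.png

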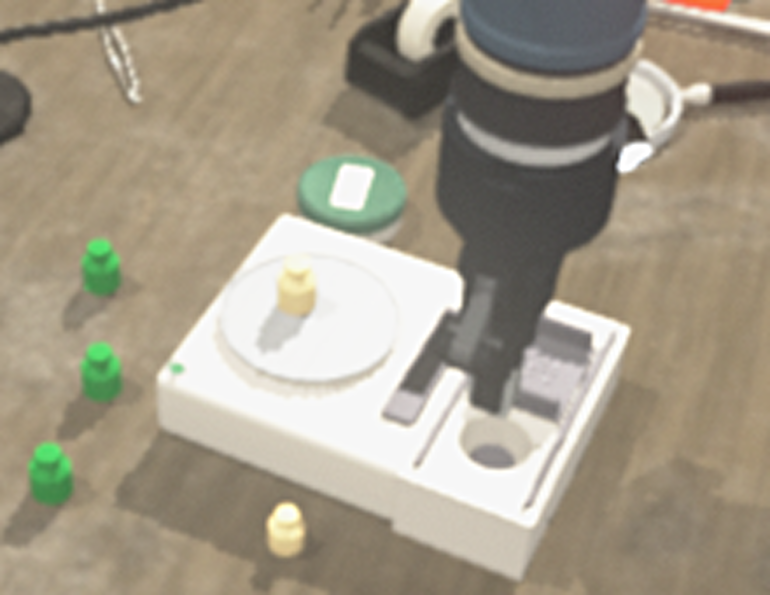

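The side crop shows real tips at (490,410), while the reported TCP projects to (485,442). The tips are therefore roughly 10 mm higher than reported, above the 61 mm ribs. The guard has not moved. I'll go back between the ribs and descend by feel.

```bash
python3 -m creep '{"translation":[[0,0,1],[-0.2,-2.1,1.5],[-0.4,-4.3,1.5],[-0.6,-6.4,1.5],[-0.6,-6.4,1]],"turn":[[0,0,0],[0,0,0],[0,0,0],[0,0,0],[0,0,0]]}'
python3 -m creep '{"translation":[[0,0,-0.6],[0,0,-1.1],[0,0,-1.3],[0,0,-1.3]],"turn":[[0,0,0],[0,0,0],[0,0,0],[0,0,0]]}'
python3 -m creep '{"translation":[[0,0,-0.15],[0,0,-0.3],[0,0,-0.3],[0,0,-0.3]],"turn":[[0,0,0],[0,0,0],[0,0,0],[0,0,0]]}'
```

```text
clock: 5.75
position: [487.9, 253.0, 66.1]
tcp_rot: [2.328, 2.107, 0.003]
contact_force: [1.0, -0.2, 0.1]
gripper_width: -0.0
clock: 6.15
position: [486.3, 254.9, 50.4]
tcp_rot: [-2.325, -2.112, 0.002]
contact_force: [0.6, -0.3, -0.1]
gripper_width: 0.1
clock: 6.55
position: [487.0, 254.6, 48.4]
tcp_rot: [2.326, 2.111, 0.0]
contact_force: [0.3, 1.0, -0.4]
gripper_width: -0.2
```

Already below the plate's nominal 49 mm with no contact, which confirms an offset. Continue in 3 mm steps.

```bash
for i in 1 ; do python3 -m creep '{"translation":[[0,0,-0.15],[0,0,-0.3],[0,0,-0.3],[0,0,-0.3]],"turn":[[0,0,0],[0,0,0],[0,0,0],[0,0,0]]}'; done
python3 -m creep '{"translation":[[0,0,-0.1],[0,0,-0.2],[0,0,-0.2],[0,0,-0.2]],"turn":[[0,0,0],[0,0,0],[0,0,0],[0,0,0]]}'
```

```text
clock: 6.95
position: [486.9, 254.5, 45.2]
tcp_rot: [-2.327, -2.111, 0.0]
contact_force: [-0.1, -0.1, 0.6]
gripper_width: 0.2
clock: 7.35
position: [486.9, 254.5, 43.2]
tcp_rot: [-2.327, -2.111, 0.0]
contact_force: [0.9, -0.6, -0.1]
gripper_width: 0.0
```

```bash
python3 -m creep '{"translation":[[0,0,-0.1],[0,0,-0.2],[0,0,-0.2],[0,0,-0.2]],"turn":[[0,0,0],[0,0,0],[0,0,0],[0,0,0]]}'
python3 -m creep '{"translation":[[0,0,-0.1],[0,0,-0.2],[0,0,-0.2],[0,0,-0.2]],"turn":[[0,0,0],[0,0,0],[0,0,0],[0,0,0]]}'
python3 - <<'E'
from h import *
c=shot('side','side2.png');w=shot('wrist','w3.png')
a=cv2.resize(c['color'][170:270,270:400,::-1],None,fx=3,fy=3,interpolation=cv2.INTER_CUBIC);b=cv2.resize(w['color'][160:260,200:330,::-1],None,fx=3,fy=3,interpolation=cv2.INTER_CUBIC)
cv2.imwrite('pics/crop5.png',np.hstack([a,b]))
s=r.sense();print(s['position'],s['contact_force'],(np.array(proj(c,s['position']))-[270,170])*3)
E
```

```text
clock: 7.75
position: [486.9, 254.5, 41.2]
tcp_rot: [-2.327, -2.111, 0.0]
contact_force: [-0.1, 0.3, -0.5]
gripper_width: -0.1
clock: 8.15
position: [486.9, 254.5, 39.2]
tcp_rot: [-2.327, -2.111, 0.0]
contact_force: [0.6, -1.2, 0.1]
gripper_width: -0.2
[486.95003676 254.56138395  39.32067699] [ 0.16211952 -0.28206464  0.17088683] [241.99823693 174.39952298]
```

View pics/crop5.png

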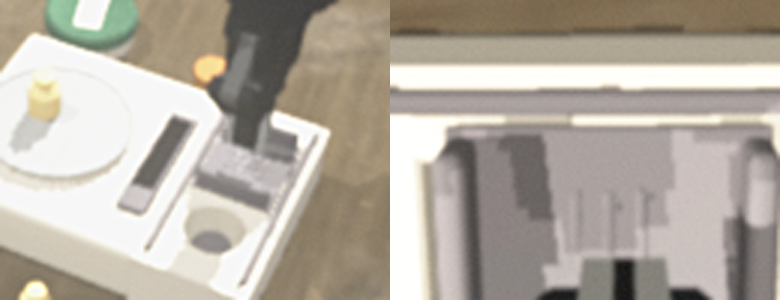

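Left (side view): the fingertips at (245,150) are between the ribs. Right (wrist view): ribs at columns 475 and 745, fingers at 580–668. Push at this height.

```bash
python3 -m creep '{"translation":[[0.1,1.2,0],[0.2,2.4,0],[0.3,3.6,0],[0.4,4.8,0],[0.55,6,0]],"turn":[[0,0,0],[0,0,0],[0,0,0],[0,0,0],[0,0,0]]}'
python3 -m creep '{"translation":[[0,0.1,0],[0,0.2,0],[0.03,0.3,0],[0.03,0.3,0],[0.03,0.3,0]],"turn":[[0,0,0],[0,0,0],[0,0,0],[0,0,0],[0,0,0]]}'
python3 - <<'E'
from h import *
c=shot('wrist','w4.png');s=r.sense();print(s['position'],s['contact_force'])
cv2.imwrite('pics/crop6.png',cv2.resize(c['color'][150:300,130:400,::-1],None,fx=2.5,fy=2.5,interpolation=cv2.INTER_CUBIC))
E
```

```text
clock: 8.75
position: [492.4, 316.0, 39.3]
tcp_rot: [-2.326, -2.112, -0.0]
contact_force: [-0.4, 0.6, 0.2]
gripper_width: -0.0
clock: 9.25
position: [492.8, 317.1, 39.3]
tcp_rot: [2.327, 2.11, -0.0]
contact_force: [0.7, -0.3, -0.9]
gripper_width: 0.2
[492.80539445 317.14246018  39.36568033] [-0.02958875 -0.3300071  -0.04764841]
```

View pics/crop6.png

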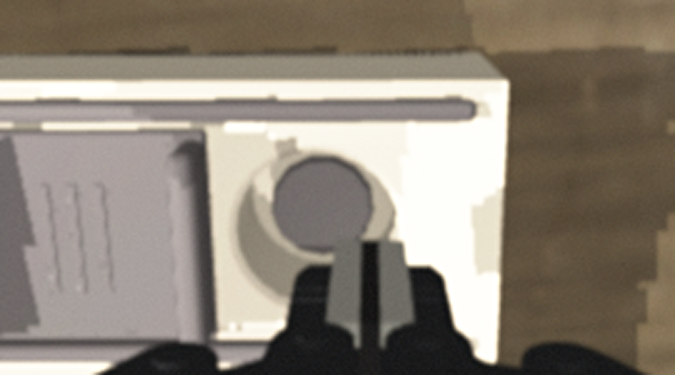

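The guard's rib is still at crop column 190, so it did not move: the tips must be higher still. I was using the tip centre where the pictures show the near corners of the fingertips. Triangulating properly.

```bash
python3 - <<'E'
from h import *
from scipy.optimize import least_squares
w=dict(np.load('pics/w2.png.npz'));s=dict(np.load('pics/side1.png.npz'));p=np.array([492.9,318.6,54.3])
# finger block: half sizes a (jaw/y'), b (x'), height h above TCP; wrist sees near (-x) bottom edge, side sees (+y,-x) corner lowest
ct=lambda x,y,h:p+[x*.996+y*.092,y*.996-x*.092,h]
print('wrist near-edge row vs dx,h',[(dx,h,np.round(proj(w,ct(dx,0,h)),1).tolist()) for dx in(-11,-6,0) for h in(0,10,20,30)])
print('corner y halfwidth cols',[np.round(proj(w,ct(-11,y,20)),1).tolist() for y in(-14,-8,8,14)])
print('side corner',[(dx,dy,h,np.round(proj(s,ct(dx,dy,h)),1).tolist()) for dx,dy in((-11,14),(-11,8),(-11,-14),(0,0)) for h in(0,10,20,30)])
c=capture('side');print(np.round(proj(c,r.sense()['position']),1)); cv2.imwrite('pics/crop7.png',cv2.resize(c['color'][190:260,290:400,::-1],None,fx=7,fy=7,interpolation=cv2.INTER_CUBIC))
E
```

```text
wrist near-edge row vs dx,h [(-11, 0, [274.6, 222.9]), (-11, 10, [274.4, 228.4]), (-11, 20, [274.2, 234.5]), (-11, 30, [274.0, 241.3]), (-6, 0, [274.6, 231.1]), (-6, 10, [274.5, 236.9]), (-6, 20, [274.3, 243.5]), (-6, 30, [274.1, 250.9]), (0, 0, [274.7, 240.7]), (0, 10, [274.5, 247.0]), (0, 20, [274.3, 254.1]), (0, 30, [274.1, 262.1])]
corner y halfwidth cols [[247.3, 234.6], [258.8, 234.5], [289.6, 234.4], [301.1, 234.4]]
side corner [(-11, 14, 0, [341.6, 254.2]), (-11, 14, 10, [342.3, 250.4]), (-11, 14, 20, [342.9, 246.6]), (-11, 14, 30, [343.5, 242.6]), (-11, 8, 0, [342.9, 251.8]), (-11, 8, 10, [343.5, 248.0]), (-11, 8, 20, [344.2, 244.2]), (-11, 8, 30, [344.8, 240.2]), (-11, -14, 0, [347.5, 243.2]), (-11, -14, 10, [348.1, 239.4]), (-11, -14, 20, [348.8, 235.5]), (-11, -14, 30, [349.5, 231.6]), (0, 0, 0, [338.6, 246.4]), (0, 0, 10, [339.2, 242.6]), (0, 0, 20, [339.8, 238.7]), (0, 0, 30, [340.4, 234.8])]
[338.1 251.4]
```

View pics/crop7.png

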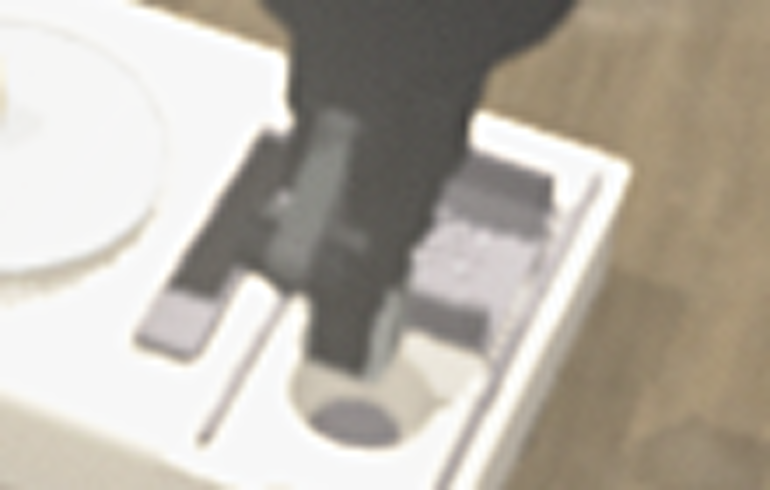

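The side crop shows the lowest fingertip corner at (365,380), i.e. pixel (342.1,244.3). Side and wrist agree that the tips are about 30 mm above the reported TCP, i.e. at z≈69 now. Return between the ribs and feel for the plate, expecting contact near a reported z of 19.

```bash
python3 -m creep '{"translation":[[-0.1,-1,0.5],[-0.25,-2.7,0.5],[-0.4,-4.4,0.5],[-0.58,-6.3,0.5],[-0.58,-6.3,0]],"turn":[[0,0,0],[0,0,0],[0,0,0],[0,0,0],[0,0,0]]}'
python3 -m creep '{"translation":[[0,0,-0.3],[0,0,-0.6],[0,0,-0.8],[0,0,-0.8]],"turn":[[0,0,0],[0,0,0],[0,0,0],[0,0,0]]}'
python3 -m creep '{"translation":[[0,0,-0.2],[0,0,-0.4],[0,0,-0.4],[0,0,-0.4]],"turn":[[0,0,0],[0,0,0],[0,0,0],[0,0,0]]}'
```

```text
clock: 9.85
position: [487.2, 251.6, 40.0]
tcp_rot: [2.329, 2.106, 0.0]
contact_force: [1.0, -0.4, 0.3]
gripper_width: 0.2
clock: 10.25
position: [486.5, 254.8, 30.7]
tcp_rot: [-2.325, -2.112, 0.001]
contact_force: [-0.2, -0.1, -1.1]
gripper_width: -0.1
clock: 10.65
position: [486.9, 254.6, 27.2]
tcp_rot: [-2.326, -2.111, 0.0]
contact_force: [-0.1, 0.3, -0.3]
gripper_width: 0.0
```

```bash
python3 -m creep '{"translation":[[0,0,-0.1],[0,0,-0.2],[0,0,-0.2],[0,0,-0.2]],"turn":[[0,0,0],[0,0,0],[0,0,0],[0,0,0]]}'
python3 -m creep '{"translation":[[0,0,-0.1],[0,0,-0.2],[0,0,-0.2],[0,0,-0.2]],"turn":[[0,0,0],[0,0,0],[0,0,0],[0,0,0]]}'
```

```text
clock: 11.05
position: [487.0, 254.5, 25.3]
tcp_rot: [2.327, 2.111, -0.0]
contact_force: [0.6, 0.2, 0.6]
gripper_width: 0.2
clock: 11.45
position: [486.9, 254.5, 23.2]
tcp_rot: [-2.327, -2.111, 0.0]
contact_force: [0.6, 0.5, -0.1]
gripper_width: 0.2
```

```bash
python3 -m creep '{"translation":[[0,0,-0.1],[0,0,-0.2],[0,0,-0.2]],"turn":[[0,0,0],[0,0,0],[0,0,0]]}'
python3 -m creep '{"translation":[[0,0,-0.1],[0,0,-0.15],[0,0,-0.15]],"turn":[[0,0,0],[0,0,0],[0,0,0]]}'
```

```text
clock: 11.75
position: [486.8, 254.5, 21.1]
tcp_rot: [-2.326, -2.111, 0.001]
contact_force: [0.5, 0.3, 0.5]
gripper_width: 0.3
clock: 12.05
position: [486.8, 254.5, 19.7]
tcp_rot: [-2.327, -2.111, 0.0]
contact_force: [-0.4, -0.6, -0.2]
gripper_width: -0.0
```

```bash
python3 -m creep '{"translation":[[0,0,-0.1],[0,0,-0.15],[0,0,-0.15]],"turn":[[0,0,0],[0,0,0],[0,0,0]]}'
```

```text
clock: 12.35
position: [487.0, 254.6, 18.3]
tcp_rot: [2.326, 2.111, 0.0]
contact_force: [0.5, -0.5, -0.1]
gripper_width: 0.2
```

```bash
python3 -m creep '{"translation":[[0,0,-0.1],[0,0,-0.15],[0,0,-0.15]],"turn":[[0,0,0],[0,0,0],[0,0,0]]}'
python3 -m creep '{"translation":[[0,0,-0.1],[0,0,-0.15],[0,0,-0.15]],"turn":[[0,0,0],[0,0,0],[0,0,0]]}'
```

```text
clock: 12.65
position: [487.1, 254.7, 18.2]
tcp_rot: [2.326, 2.111, 0.001]
contact_force: [-2.2, -0.7, 6.1]
gripper_width: -0.2
clock: 12.95
position: [487.2, 255.3, 18.2]
tcp_rot: [-2.326, -2.111, -0.003]
contact_force: [-4.4, -0.1, 11.2]
gripper_width: -0.1
```

```bash
python3 -m creep '{"translation":[[0,0,-0.1],[0,0,-0.15],[0,0,-0.15]],"turn":[[0,0,0],[0,0,0],[0,0,0]]}'
```

```text
clock: 13.25
position: [487.2, 256.0, 18.1]
tcp_rot: [-2.325, -2.111, -0.005]
contact_force: [-6.9, 0.1, 16.4]
gripper_width: 0.1
```

Contact at reported z 18.2, so the offset is 30.8 mm (plate top at 49). Raise 3–4 mm above the plate and push.

```bash
python3 -m creep '{"translation":[[0,0,0.4],[0,0,0.8],[0,0,0.8]],"turn":[[0,0,0],[0,0,0],[0,0,0]]}'
python3 -m creep '{"translation":[[0.1,1.2,0],[0.2,2.4,0],[0.3,3.6,0],[0.4,4.8,0],[0.5,5.6,0]],"turn":[[0,0,0],[0,0,0],[0,0,0],[0,0,0],[0,0,0]]}'
python3 -m creep '{"translation":[[0,0.1,0],[0,0.2,0],[0.03,0.3,0],[0.03,0.3,0],[0.03,0.3,0]],"turn":[[0,0,0],[0,0,0],[0,0,0],[0,0,0],[0,0,0]]}'
```

```text
clock: 13.55
position: [487.4, 254.6, 22.1]
tcp_rot: [2.326, 2.111, 0.001]
contact_force: [1.5, -0.4, -0.2]
gripper_width: -0.1
clock: 14.05
position: [491.7, 312.0, 21.5]
tcp_rot: [-2.325, -2.112, 0.001]
contact_force: [0.4, -1.8, -1.0]
gripper_width: -0.2
clock: 14.55
position: [492.3, 313.4, 21.9]
tcp_rot: [-2.327, -2.111, -0.0]
contact_force: [-0.6, 0.3, 0.5]
gripper_width: 0.2
```

```bash
python3 -m creep '{"translation":[[0,0.15,0],[0,0.3,0],[0,0.3,0]],"turn":[[0,0,0],[0,0,0],[0,0,0]]}'
python3 -m creep '{"translation":[[0,0.15,0],[0,0.3,0],[0,0.3,0]],"turn":[[0,0,0],[0,0,0],[0,0,0]]}'
```

```text
clock: 14.85
position: [492.5, 316.5, 21.9]
tcp_rot: [2.326, 2.111, 0.0]
contact_force: [-0.1, -0.9, 0.3]
gripper_width: -0.2
clock: 15.15
position: [492.5, 317.2, 21.8]
tcp_rot: [2.325, 2.107, -0.005]
contact_force: [0.7, -5.1, 1.7]
gripper_width: 0.1
```

```bash
python3 -m creep '{"translation":[[0,0.15,0],[0,0.2,0],[0,0.2,0]],"turn":[[0,0,0],[0,0,0],[0,0,0]]}'
```

```text
clock: 15.45
position: [492.5, 317.3, 21.7]
tcp_rot: [2.324, 2.104, -0.009]
contact_force: [0.1, -10.3, 2.6]
gripper_width: -0.1
```

Stop reached (10 N at y 317.3, as expected for the open position). Now lift, move over the oblong well and descend.

```bash
python3 -m creep '{"translation":[[0,-0.6,0],[0,-0.6,1.5],[0,-0.6,3],[-0.3,-3.5,3],[-0.6,-6,3]],"turn":[[0,0,0],[0,0,0],[0,0,0],[0,0,0],[0,0,0]]}'
python3 -m creep '{"translation":[[-0.2,-2,0],[-0.2,-2,0],[-0.2,-2,-1],[-0.2,-2,-2.2],[-0.2,-2,-2.2]],"turn":[[0,0,0],[0,0,0],[0,0,0],[0,0,0],[0,0,0]]}'
python3 - <<'E'
from h import *
c=shot('wrist','w5.png');s=r.sense();print(s['position'],s['contact_force'])
im=c['color'][120:300,130:400,::-1].copy()
for p in ([484.3,241.5,45],[490.5,307.5,49]):
    u,v=np.array(proj(c,p))-[130,120]; cv2.drawMarker(im,(int(u),int(v)),(0,0,255),0,8)
cv2.imwrite('pics/crop8.png',cv2.resize(im,None,fx=2.5,fy=2.5,interpolation=cv2.INTER_CUBIC))
E
```

```text
clock: 15.95
position: [487.8, 262.7, 54.9]
tcp_rot: [2.324, 2.113, 0.008]
contact_force: [-0.3, 0.3, 0.3]
gripper_width: 0.3
clock: 16.45
position: [482.2, 241.8, 27.1]
tcp_rot: [-2.324, -2.111, 0.006]
contact_force: [-1.1, -0.2, -0.2]
gripper_width: -0.2
[482.59613787 241.87828347  27.77291091] [ 0.1463862  -0.95117862  0.051422  ]
```

View pics/crop8.png

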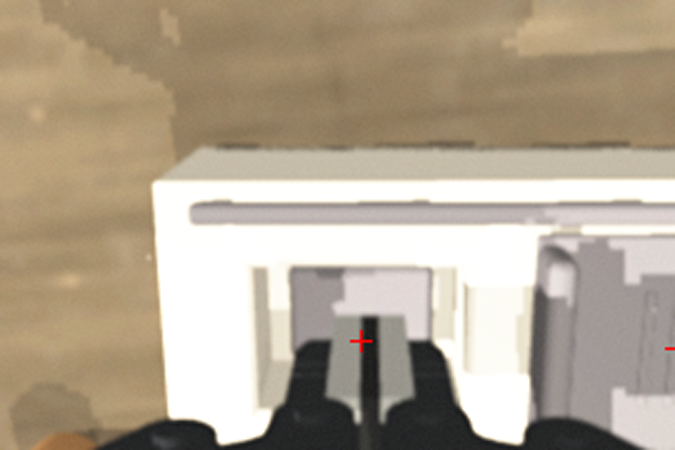

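Wrist view: the guard is parked right of the well and the key is exposed, with the well mouth at columns 253–457 and fingers at about 370. I'll go down into the well, shifting 1 mm right.

```bash
python3 -m creep '{"translation":[[0,-0.1,0],[0,-0.1,-0.8],[0,-0.1,-1.6],[0,-0.1,-2],[0,-0.1,-2]],"turn":[[0,0,0],[0,0,0],[0,0,0],[0,0,0],[0,0,0]]}'
python3 -m creep '{"translation":[[0,0,-0.4],[0,0,-0.8],[0,0,-0.9],[0,0,-0.9]],"turn":[[0,0,0],[0,0,0],[0,0,0],[0,0,0]]}'
```

```text
clock: 17.0
position: [483.2, 240.2, 8.4]
tcp_rot: [-2.326, -2.11, 0.004]
contact_force: [-0.3, 0.2, -0.2]
gripper_width: 0.0
clock: 17.4
position: [484.0, 240.4, 0.5]
tcp_rot: [-2.326, -2.111, 0.001]
contact_force: [-0.0, -0.3, -0.1]
gripper_width: 0.2
```

```bash
python3 -m creep '{"translation":[[0,0,-0.2],[0,0,-0.4],[0,0,-0.4],[0,0,-0.4]],"turn":[[0,0,0],[0,0,0],[0,0,0],[0,0,0]]}'
```

```text
clock: 17.8
position: [484.6, 240.7, -2.8]
tcp_rot: [2.326, 2.111, 0.001]
contact_force: [0.7, -0.0, 1.8]
gripper_width: -0.3
```

```bash
python3 -m creep '{"translation":[[0,0,-0.2],[0,0,-0.4],[0,0,-0.6],[0,0,-0.6]],"turn":[[0,0,0],[0,0,0],[0,0,0],[0,0,0]]}'
```

```text
clock: 18.2
position: [484.7, 240.7, -7.1]
tcp_rot: [2.326, 2.111, 0.002]
contact_force: [-3.8, -1.4, 11.4]
gripper_width: -0.2
```

Hard stop: -7.1 at 11 N, well beyond the 4 N spring. Brief hold, lift straight out, then move above the guard saddle and down between its ribs.

```bash
python3 -m creep '{"translation":[[0,0,0],[0,0,1.5],[0,0,3.5],[0,0,5.5],[0,0,7]],"turn":[[0,0,0],[0,0,0],[0,0,0],[0,0,0],[0,0,0]]}'
python3 -m creep '{"translation":[[0.2,2,0],[0.4,4,0],[0.6,6,0],[0.6,6.7,0],[0.6,6.7,0]],"turn":[[0,0,0],[0,0,0],[0,0,0],[0,0,0],[0,0,0]]}'
python3 -m creep '{"translation":[[0,0,-1.5],[0,0,-2.5],[0,0,-3.2],[0,0,-3.8],[0,0,-3.8]],"turn":[[0,0,0],[0,0,0],[0,0,0],[0,0,0],[0,0,0]]}'
```

```text
clock: 18.7
position: [484.5, 240.6, 62.1]
tcp_rot: [2.326, 2.111, 0.001]
contact_force: [0.7, -0.4, -0.3]
gripper_width: 0.1
clock: 19.2
position: [489.8, 308.0, 60.5]
tcp_rot: [-2.325, -2.113, 0.002]
contact_force: [-0.0, -0.6, 0.7]
gripper_width: 0.1
clock: 19.7
position: [489.1, 306.6, 21.1]
tcp_rot: [-2.327, -2.11, 0.004]
contact_force: [-1.0, -0.3, -0.9]
gripper_width: 0.1
```

```bash
python3 -m creep '{"translation":[[-0.1,-1.4,0],[-0.25,-2.8,0],[-0.4,-4.2,0],[-0.5,-5.6,0],[-0.63,-6.8,0]],"turn":[[0,0,0],[0,0,0],[0,0,0],[0,0,0],[0,0,0]]}'
python3 -m creep '{"translation":[[-0.03,-0.2,0],[-0.05,-0.4,0],[-0.05,-0.6,0],[-0.05,-0.6,0]],"turn":[[0,0,0],[0,0,0],[0,0,0],[0,0,0]]}'
python3 -m creep '{"translation":[[0,-0.15,0],[0,-0.3,0],[0,-0.3,0]],"turn":[[0,0,0],[0,0,0],[0,0,0]]}'
```

```text
clock: 20.2
position: [484.1, 238.1, 23.4]
tcp_rot: [2.327, 2.11, 0.001]
contact_force: [1.2, 1.3, 1.3]
gripper_width: -0.0
clock: 20.6
position: [483.6, 233.6, 23.0]
tcp_rot: [2.326, 2.111, 0.0]
contact_force: [0.5, 0.0, 1.5]
gripper_width: -0.1
clock: 20.9
position: [483.4, 230.6, 22.8]
tcp_rot: [-2.326, -2.111, 0.0]
contact_force: [0.3, 0.4, 0.5]
gripper_width: 0.3
```

```bash
python3 -m creep '{"translation":[[0,-0.15,0],[0,-0.3,0],[0,-0.3,0]],"turn":[[0,0,0],[0,0,0],[0,0,0]]}'
```

```text
clock: 21.2
position: [483.2, 227.4, 22.7]
tcp_rot: [-2.326, -2.111, 0.001]
contact_force: [-0.3, 1.2, 1.1]
gripper_width: -0.0
```

```bash
python3 -m creep '{"translation":[[0,-0.15,0],[0,-0.2,0],[0,-0.2,0]],"turn":[[0,0,0],[0,0,0],[0,0,0]]}'
```

```text
clock: 21.5
position: [483.2, 227.2, 22.8]
tcp_rot: [-2.323, -2.11, -0.004]
contact_force: [-0.9, 5.9, 0.5]
gripper_width: -0.3
```

At the home stop (6 N against ~1 N drag). Back off, lift clear, retreat toward the robot and check with the cameras.

```bash
python3 -m creep '{"translation":[[0,0.7,0],[0,1,1],[0,1,4],[0,1,8],[0,1,12]],"turn":[[0,0,0],[0,0,0],[0,0,0],[0,0,0],[0,0,0]]}'
python3 -m creep '{"translation":[[-3,0,1],[-7,0,2],[-11,0,3],[-15,0,4],[-15,0,4]],"turn":[[0,0,0],[0,0,0],[0,0,0],[0,0,0],[0,0,0]]}'
python3 - <<'E'
from h import *
s=r.sense();print(s['clock'],s['position'],s['contact_force'],s['joint_vel'].round(3))
a=dict(np.load('pics/top0.png.npz'));b=shot('top','top2.png');sd=shot('side','side3.png')
A=a['color'].astype(int);B=b['color'].astype(int)
# brightness profile along the guard row, before/after
print(A[268:278,274:322].mean((0,2)).round().astype(int).tolist());print(B[268:278,274:322].mean((0,2)).round().astype(int).tolist())
d=lambda X,Y,u0,u1,v0,v1:np.abs(X[v0:v1,u0:u1]-Y[v0:v1,u0:u1]).mean().round(1)
for n,q in dict(w100=(275,310,200,235),w50=(232,250,225,242),cork=(333,353,240,260),tin=(337,370,190,222)).items(): print(n,d(A,B,*q))
S=np.load('pics/side0.png.npz')['color'].astype(int);D=sd['color'].astype(int)
for n,q in dict(w100=(270,300,188,215),w50=(272,292,260,282),tin=(282,318,162,190)).items(): print('side',n,d(S,D,*q))
# guard rib edges expected at home (outer ends y' = +-30, z=61)
t=np.radians(-5.3);R=np.array([[np.cos(t),-np.sin(t)],[np.sin(t),np.cos(t)]])
for g in (0,4,13): print(g,[np.round(proj(b,[*(np.array([484.3,240.7])+R@[0,k+g]),61])[0],1) for k in(30,24,-24,-30)])
E
```

```text
clock: 22.0
position: [482.9, 234.9, 143.9]
tcp_rot: [2.326, 2.111, -0.003]
contact_force: [0.7, 0.2, 0.2]
gripper_width: 0.1
clock: 22.5
position: [330.8, 235.5, 185.7]
tcp_rot: [2.323, 2.113, 0.003]
contact_force: [0.6, -0.3, -0.0]
gripper_width: 0.1
22.5 [330.78052769 235.49051087 185.66423363] [ 0.60194174 -0.2606341  -0.01184564] [-0.032  0.074  0.023 -0.104 -0.023 -0.024]
[96, 102, 118, 140, 158, 163, 167, 162, 141, 126, 125, 123, 126, 131, 133, 132, 132, 132, 130, 128, 130, 132, 131, 132, 135, 136, 129, 118, 108, 98, 94, 93, 92, 89, 94, 116, 131, 135, 142, 176, 219, 234, 236, 237, 237, 237, 235, 225]
[95, 103, 119, 142, 160, 165, 170, 177, 181, 181, 181, 181, 179, 164, 136, 125, 127, 126, 129, 132, 133, 133, 133, 133, 132, 132, 133, 136, 136, 133, 134, 136, 130, 117, 104, 96, 94, 93, 92, 88, 94, 122, 161, 206, 231, 236, 236, 225]
w100 0.6
w50 0.8
cork 0.8
tin 0.8
side w100 0.6
side w50 1.1
side tin 1.0
0 [np.float64(287.7), np.float64(290.5), np.float64(313.5), np.float64(316.4)]
4 [np.float64(285.7), np.float64(288.6), np.float64(311.6), np.float64(314.5)]
13 [np.float64(281.4), np.float64(284.3), np.float64(307.3), np.float64(310.2)]
```

The guard's edges are at columns 287.6 and 316.3, against 287.7 and 316.4 predicted for home. The weight and small things are unchanged in the images. Hand in.

```bash
python3 -m creep '{"translation":[[0,0,0],[0,0,0],[0,0,0]],"turn":[[0,0,0],[0,0,0],[0,0,0]]}'; python3 -c "
from plant import r
print(r.sign_off())"
```

```text
clock: 22.9
position: [334.0, 235.2, 182.1]
tcp_rot: [-2.327, -2.11, 0.002]
contact_force: [0.7, 0.1, 0.1]
gripper_width: 0.0
the job is handed in; nothing more can be done
None
```

I pushed the guard to its open stop, pressed the oblong-well key down and released it, and pushed the guard home. I handed the job in at about 22.9 s; no verdict is given.

**Problem on the way:** my first two pushes went over the guard's ribs without moving it. The fingertips were about 31 mm higher than the reported TCP. Side and wrist views gave about 30 mm, and feeling for the guard plate gave 30.8 mm. All later heights were corrected for this.

**Forces:**
- **Open stop:** it held at 10 N, and the wrist picture showed the well uncovered.
- **Key:** it stopped at its full-down depth with 11 N, above the 4 N spring. I did not check directly that it came up again; the arm simply lifted clear, and the guard then slid home freely.
- **Home stop:** it held at 6 N against about 1 N of drag.

**Last checks:**
- **Guard:** the top view put its edges at columns 287.6 and 316.3, against 287.7 and 316.4 predicted for home.
- **Loose things:** the top view before and after showed the 100 g weight, the 50 g weight, the cork and the tin unmoved. The side view agreed for all but the cork, which I did not compare there.
- **Round-well key:** I never pressed in the round well and felt no contact there, but I did not check that key afterwards.
- **Robot:** it stood clear and touched nothing.

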